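Hold down the mended canister

ROBOT

A 6-joint arm with a two-finger parallel gripper is mounted at the origin on the work surface. World frame = base frame: x ahead of the robot, y to its left, z up, the work surface at z = 0. Lengths are in mm, angles in rad, forces in N, time in s.
With the tool pointing down it reaches from about 300 to 775 mm from the base axis. Payload 14.6 kg.
Tool frame: the origin (TCP) lies between the finger pads; the fingertips stand 22 mm ahead of it and the grasp point (between the pads) lies 3 mm ahead of it (finger_overhang is the distance from the TCP to the fingertips, in mm); z points along the fingers, y is the direction in which the jaws open and shut (so a half turn about z gives the same grasp; the last joint's range is limited). The gripper opens to 94 mm and grips with 3 to 60 N. Pads are 16 mm wide; open, the fingers measure 119 mm over their backs; the gripper's body (75 mm by 177 mm) begins 78 mm behind the grasp point.
Start: joints at [-1.229, 0.3, 1.521, -0, 1.321, -0.067], TCP at [218.622, -504.672, 227.446] pointing down, gripper open.
Joint ranges: [-3.03, 3.03], [-0.79, 2.21], [0.23, 2.52], [-1.04, 4.18], [0, 3.07], [-2.55, 2.55]. Speed limits (rad/s): [2.22, 2.22, 2.57, 3.14, 3.14, 3.14].

INTERFACE

Orientations are given as [roll, pitch, yaw] about the fixed x, y, z axes, in that order (R = Rz(yaw) Ry(pitch) Rx(roll)).
In Python, from cell import * gives the robot as it stands.
- The arm moves only by the tool jog_arm, never from a script. Its argument "increments" is a list of rows, each a list of 7 numbers: the shift along the tool's x, y, z in cm, then the turn, a rotation vector about the tool's x, y, z in degrees, then the finger opening in cm, from 0 to 9.4. In form: [[x, y, z, wx, wy, wz, grip], ...]. A call has 1 to 20 rows; each row shifts and turns the commanded pose from where the row before left it, along the tool's axes as they then stand; what a row does not reach is not made up. A row lasts 1/8 s, in which the tool goes at most 62.5 mm and 10.7 degrees, less where a joint would pass 70% of its speed; a pose out of reach is approached as far as the arm can. A call is refused whole if a number of a shift passes 6.25 or a number of a turn 10.7, either way. A call with a gripper value outside its range is refused whole. The fingers move at their own pace and stop on an object; "squeeze" is the grip in N (left out, the last holds). Time passes only in rows, so rows that do not move let the fingers close. It gives the time, the measured TCP pose, the force and the opening at its end, in the units of the state.
- read_state(): the state, without advancing time (a new reading comes with each control period).
- camera(name): name is "side" or "top" or "wrist"; returns a dict with "image" (400x640x3 uint8, red, green, blue), "K" (3x3 intrinsics, pixels), "rvec" (rotation vector, rad) and "tvec" (3), from world to camera coordinates, as OpenCV has them. Camera axes: x right, y down, z forward; pixel columns grow to the right and rows downward; lengths in mm; the calibration is good to about 2 mm. A picture is of the moment at which its call begins. There is no depth.
- sign_off(): hands the job in, once; it reports no verdict.
Trained networks look in a picture, given as the dict that the camera call returned (one of the last four; its "shot" number tells which), for a name from the list of things; names that differ only in an ending like _2 or _b are one class to them, and where a whole thing is asked for, a point or a joint stands for the part that bears it (a point fixed in the world has none). Each returns a list of dicts, best first, with "conf" (0 to 1); they miss things now and then, are a little off and sometimes report something else, mostly with a low value. They report only what shows in the picture. A call takes as long as a camera call. They do not tell look-alikes from the thing itself.
- recognise(picture, name): "centre" ([x, y, z] in mm, in the coordinates of the camera as it stood for that picture, good to about 4 mm: the middle of the surface that is visible of it).
- regions_of(picture, name): "mask" (400x640 bool, what is visible of it).
The state is a dict: "clock": time; "joints": joint angles; "qd": joint speeds; "effort": joint torques, N m; "eef_pos": TCP position; "eef_rot": TCP orientation; "wrist_force": force on the tool from outside, world axes, zero at the start; "moment": the same for the moment, N m; "finger_gap": finger opening in mm.
Only numpy, scipy, OpenCV 4.12 (cv2) and the standard library are available. Lean on these libraries where they do the work, as an engineer would, in place of code of your own. Each camera call takes 0.05 s, during which the arm holds its last target.

TASK

The knob on the lid of the squat, widest canister has just been glued back on. Slide that canister along the dresser top, without lifting or tipping it, until it sits fully home in the V-shaped rest of the hold-down stand, then lower the stand's sliding stop until its pad touches the knob without pressing hard, and only then swing the clamp lever all the way round to lock it. Leave everything else standing where it is.

Things in the scene. Friction and masses are not known exactly. Their poses are not given: they have to be found in the camera images.
- squat: squat, widest of the three patterned glazed canisters, 100 mm in diameter, 86 mm high to its knob's flat top, lid fixed on, 0.4 to 0.85 kg. Side wall upright from 8 to 52 mm up, lid shoulder at 72 mm, knob 28 mm in diameter. Origin: centre of its underside, z up. Loose, at any place in the row; too wide to grasp, slides when pushed
- squat_knob (a point): centre of the flat top of the squat canister's knob, 86 mm above its underside
- stand: fixed hold-down stand. Origin on the dresser top on the stop's axis = centre of the seated canister; z up, open front to -x. Two walls 40 mm high, 52 long, 10 thick form a 90 degree V open to -x, faces 50 mm from the origin at +-45 degrees from +x, tips near x = 20, y = +-60 mm: a canister touching both is centred. Column 18 mm in diameter, 240 mm high, at x = 105 mm
- stop (a joint): sliding stop on the column: 0 at the top, grows to 0.090 m downward; starts at 0 to 0.04; friction holds it at any height (about 4 N pushes it down). At 0.074 its pad meets the seated canister's knob. Its arm, 24 mm wide, 16 thick, underside 23 mm above the pad's, runs from 13 mm in front of the pad's centre back to the column
- pad (a point): centre of the underside of the stop's round cork pad, 34 mm in diameter; on the stand's axis, 160 mm above the dresser top when joint stop is 0
- press (a point): centre of the flat top of the round steel cap, 32 mm in diameter, on the stop's arm straight above the pad and 51 mm above the pad's underside; press the stop down here
- clamp (a joint): clamp lever on the stop, riding with it, turning about a vertical axis: 0 to 0.25 rad at the start, unlocked, sticking out to the stand's +y; grows as it swings counter-clockwise seen from above to the stand's -x (forward, beside the arm), locked at its end stop at 1.5. Stays where left; about 1 N at the tip moves it
- lever_pivot (a point): axis of the clamp lever, at mid-height of its bar: x = 55, y = 40 mm in the stand's frame, 47 mm above the pad's underside
- lever_tip (a point): middle of the black round grip at the free end of the clamp lever, 66 mm from its pivot; the grip is an upright cylinder 18 mm in diameter, from 14 mm below to 12 mm above this point; the bar is 12 mm wide and 12 mm thick
- middle_mid (a point): centre, half-way up, of the medium canister: 72 mm in diameter, 110 mm high, loose, to be left alone
- tall_mid (a point): centre, half-way up, of the tall canister: 68 mm in diameter, 135 mm high, loose, to be left alone
- atomizer_mid (a point): centre, half-way up, of the stainless steel perfume atomizer: 32 mm in diameter, 105 mm high, loose, to be left alone
- photo_stand_mid (a point): centre, half-way up, of the empty spring-clip photo stand: round foot 34 mm in diameter, 109 mm high, loose, to be left alone
- ring_tray_mid (a point): centre, half-way up its rim, of the round glass ring tray: 96 mm in diameter, rim 18 mm high, a short post to 34 mm, loose, to be left alone
- cream_jar_mid (a point): centre, half-way up, of the round glass cream jar: 62 mm in diameter, 61 mm high, loose, to be left alone
Things that resemble listed ones, but are neither listed nor needed, are in the scene too. What is shaped like the squat but brown is not meant.

How it is judged (in metres and radians):
On the way, in this order (a step that is already met when the one before it is completed fails the run):
1. the squat canister stands home in the V-rest, the stop still raised off it (horizontal distance between squat_knob and stand below 0.006 m and z of pad in the frame of squat_knob above 0.006 m), for 0.2 s.
2. the stop is down on the knob, the clamp not yet locked (horizontal distance between squat_knob and pad below 0.006 m and z of pad in the frame of squat_knob below 0.0025 m and value of joint clamp below 0.6 rad), for 0.2 s.
3. the clamp is locked with the stop on the knob (value of joint clamp above 1.35 rad and z of pad in the frame of squat_knob below 0.0025 m), for 0.2 s.
At the end, for the whole second after the job is handed in: the squat canister stands upright on the dresser, centred in the V-rest within 6 mm, the stop's pad is on its knob (gap under 2.5 mm), the clamp lever is at least 1.35 rad round, and all is at rest (all of step 3 and horizontal distance between squat_knob and stand below 0.006 m and angle between squat's own z axis and vertical below 0.05 rad and height (world z) of squat below 0.004 m and z of pad in the frame of squat_knob above -0.003 m and linear speed of squat below 0.02 m/s); the robot touches nothing.
It fails at once if the squat canister lifted more than 8 mm or tipped more than 0.2 rad (height (world z) of squat above 0.008 m or angle between squat's own z axis and vertical above 0.2 rad).
It fails at once if the clamp locked (past 0.9 rad) while the stop is off the knob (value of joint clamp above 0.9 rad and (z of pad in the frame of squat_knob above 0.004 m or horizontal distance between squat_knob and pad above 0.012 m)).
It fails at once if the canister pressed by the stand or its stop with more than 160 N, even briefly (contact force between squat and stand above 160 N).
It fails at once if another thing moved by more than 25 mm or tipped over (distance of any of middle_mid, tall_mid, atomizer_mid, photo_stand_mid, ring_tray_mid, cream_jar_mid from where it was at the start of the episode above 0.025 m).
It also fails if it takes over 72 s, if anything falls off the work surface, if the arm or the gripper's body presses on something with over 40 N, if the wrist force passes 120 N, or if a joint passes its speed limit or range.

## Working session

There is one attempt and no reset: what is moved stays moved. The work goes in short steps, Python scripts to look and compute and a tool call to move; the robot and the scene stay as the last step left them, time stands still between calls to the robot, and variables do not carry over. Pictures are saved under pics/ and viewed, and the job is handed in when it is done.

Besides the shell and the picture viewer there is one more tool, called as a command line: name --pt "numbers of a row" for each row, then --argument value for the rest. jog_arm: Moves the arm, as the interface text tells. Its arguments: {"type":"object","properties":{"increments":{"type":"array"},"squeeze":{"type":"number"}},"required":["increments"]}

```bash
mkdir -p pics; ls
cat > h.py <<'E'
from cell import *
import numpy as np, cv2
def shot(n,f):
    c=camera(n); cv2.imwrite('pics/'+f+'.png',c['image'][:,:,::-1]); return c
def RT(c): return cv2.Rodrigues(np.array(c['rvec'],float))[0],np.array(c['tvec'],float).reshape(3)
def toworld(c,p):
    R,t=RT(c); return R.T@(np.array(p)-t)
def proj(c,P):
    return cv2.projectPoints(np.array(P,float).reshape(-1,3),np.array(c['rvec'],float),np.array(c['tvec'],float),np.array(c['K'],float),None)[0].reshape(-1,2)
def ray(c,uv,z):
    R,t=RT(c); d=R.T@np.linalg.inv(c['K'])@np.array([uv[0],uv[1],1.]); o=-R.T@t
    return o+d*(z-o[2])/d[2]
E
python3 - <<'E'
from h import *
np.set_printoptions(precision=1,suppress=True)
for n in ['side','top','wrist']:
    c=shot(n,n+'0')
    print(n,'cam at',toworld(c,[0,0,0]))
    for k in ['squat','stand','stop','clamp','press','lever_tip','middle_mid','tall_mid','atomizer_mid','photo_stand_mid','ring_tray_mid','cream_jar_mid']:
        try: print(k,[(round(d['conf'],2),toworld(c,d['centre'])) for d in recognise(c,k)])
        except Exception as e: print(k,e)
print(read_state())
E
```

```text
pics
side cam at [ 71.3 999.7 954.4]
squat [(0.9, array([286.3, 308.7,  69.2])), (0.72, array([424.3, 225.8,  70.7])), (0.58, array([335.1,  81. ,  64.2]))]
stand [(0.74, array([ 660.8, -226.7,   45. ])), (0.62, array([706.9, -63.9,  68.6]))]
stop [(0.86, array([693.4, -56. , 183.3]))]
clamp [(0.55, array([696.5,   7.2, 198.9]))]
press [(0.97, array([695.9, -57.1, 185.6]))]
lever_tip [(0.66, array([699.9,   9.1, 196.8]))]
middle_mid [(0.85, array([ 427.7, -191. ,   71.4])), (0.61, array([423.7, 404.5,  93.5]))]
tall_mid []
atomizer_mid [(0.91, array([423. , 312. ,  59.4]))]
photo_stand_mid [(0.52, array([ 658.8, -227.4,   47. ]))]
ring_tray_mid [(0.59, array([724.9, 320.2,   0.9]))]
cream_jar_mid [(0.81, array([ 717.2, -303.6,   45.5])), (0.45, array([695. , -55. , 187.6]))]
top cam at [ 414.2   19.  1049. ]
squat [(0.82, array([340.4,  52.5,  74.3])), (0.8, array([434.6, 197.1,  66.8])), (0.57, array([287.3, 278.4,  71. ]))]
stand [(0.65, array([701.9, -68.6, 185.6]))]
stop [(0.87, array([692. , -71.1, 190.9]))]
clamp [(0.7, array([698.2,  -7. , 199.2]))]
press [(0.65, array([690.4,
[... 314 characters left out ...]

ring_tray_mid [(0.75, array([720.8, 325.2,   2.6]))]
cream_jar_mid [(0.68, array([ 711.8, -318.9,   60.8])), (0.22, array([698.4,  -3.9, 204.5]))]
wrist cam at [ 295.3 -472.   384.7]
squat []
stand []
stop []
clamp []
press []
lever_tip []
middle_mid []
tall_mid []
atomizer_mid []
photo_stand_mid []
ring_tray_mid []
cream_jar_mid []
{'clock': 1.95, 'joints': array([-1.2,  0.3,  1.5, -0. ,  1.3, -0.1]), 'qd': array([-0., -0.,  0., -0., -0.,  0.]), 'effort': array([  0. , -53.2, -35.3,   0.1,   0. ,   0. ]), 'eef_pos': array([ 218.6, -504.7,  227.5]), 'eef_rot': array([3.1, 0. , 0.4]), 'wrist_force': array([ 0.2,  0.7, -0.4]), 'moment': array([-0.,  0.,  0.]), 'finger_gap': 94.04617999003318}
```

View pics/side0.png

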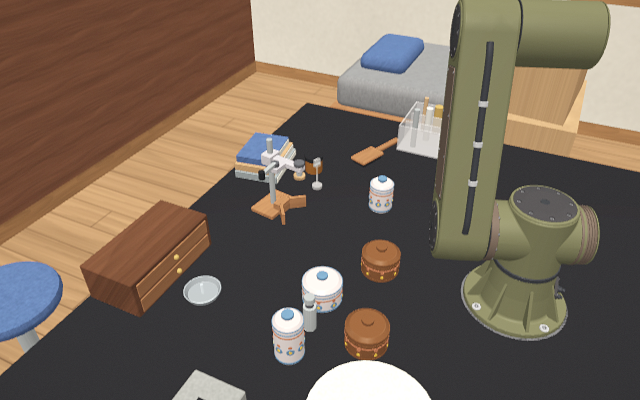

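View pics/top0.png

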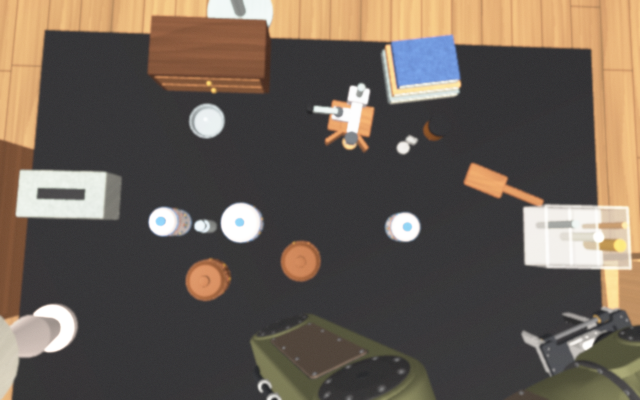

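Run:
```python
from h import *
a=cv2.imread('pics/top0.png'); b=cv2.imread('pics/side0.png')
x=cv2.resize(a[70:170,290:450],None,fx=5,fy=5,interpolation=cv2.INTER_CUBIC); cv2.imwrite('pics/ztop0.png',x)
x=cv2.resize(b[125:235,225:345],None,fx=5,fy=5,interpolation=cv2.INTER_CUBIC); cv2.imwrite('pics/zside0.png',x)
x=cv2.resize(a[190:300,140:320],None,fx=4,fy=4,interpolation=cv2.INTER_CUBIC); cv2.imwrite('pics/zcan0.png',x)
```

```text
(no output)
```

View pics/ztop0.png

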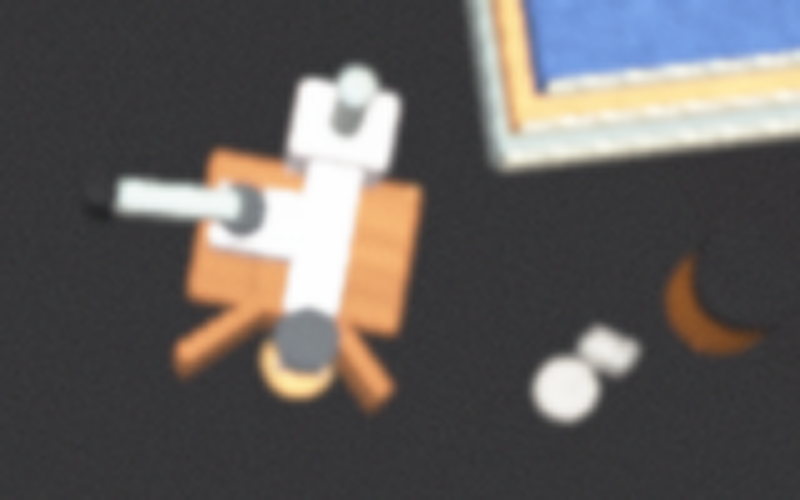

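View pics/zside0.png

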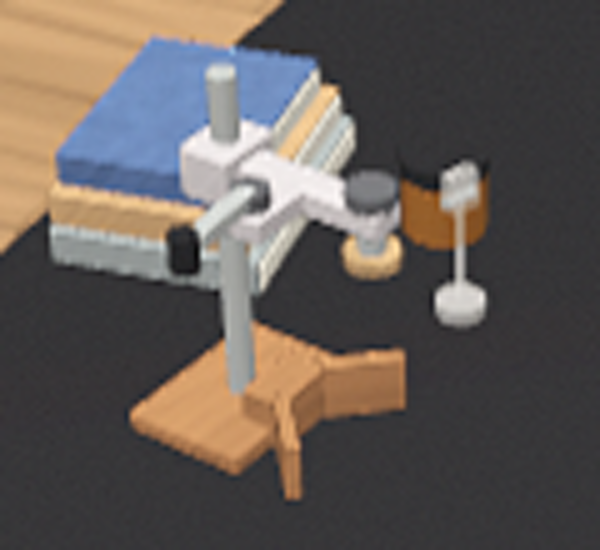

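View pics/zcan0.png

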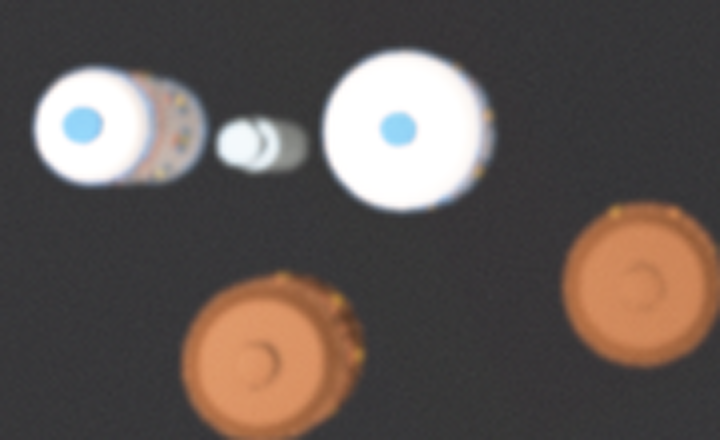

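```bash
cat > fit.py <<'E'
from h import *
from scipy.optimize import least_squares
def model(p):
    x,y,th,s,q=p
    R=np.array([[np.cos(th),-np.sin(th)],[np.sin(th),np.cos(th)]])
    def W(a,b,z): v=R@[a,b]; return [x+v[0],y+v[1],z]
    return {'col':W(105,0,240),'cap':W(0,0,211-s),'piv':W(55,40,213-s),'tip':W(55-66*np.sin(q),40+66*np.cos(q),219-s),
     'wl':W(20.5,57.3,40),'wr':W(20.5,-57.3,40)}
E
python3 - <<'E'
from fit import *
np.set_printoptions(precision=2,suppress=True)
t=camera('top'); s=camera('side')
ot={'col':(361.4,86.4),'cap':(351.2,138.2),'piv':(338,112),'tip':(309.4,108.6),'wl':(326,142),'wr':(367,149.5)}
os_={'col':(269,139.4),'cap':(299.2,162.6),'piv':(276,163.4),'wr':(306,195),'wl':(283.4,218)}
def res(p):
    m=model(p); r=[]
    for c,o in((t,ot),(s,os_)):
        for k in o: r+=list(proj(c,m[k])[0]-o[k])
    return np.array(r)
f=least_squares(res,[690,-70,-.1,.0,.1],loss='soft_l1',x_scale=[10,10,.1,10,.1])
print(f.x); print(res(f.x).reshape(-1,2))
print(ray(t,(239.5,222.3),86))
for z in (0,): print(recognise(s,'squat')[0])
# knob by colour
for c in(t,s):
    for d in regions_of(c,'squat'):
        m=d['mask'].astype(np.uint8); im=c['image'].astype(int)
        blue=(m>0)&(im[:,:,2]-im[:,:,0]>60)
        v,u=np.nonzero(blue); mv,mu=np.nonzero(m)
        print(d['conf'],mu.mean(),mv.mean(),len(u), ray(c,(u.mean(),v.mean()),86) if len(u) else '')
E
```

```text
[635.56 -68.19  -0.15  18.3    0.08]
[[-0.82  0.72]
 [-0.35 -0.19]
 [-0.17  0.11]
 [ 0.26  0.02]
 [-0.44 -0.8 ]
 [-0.24 -1.19]
 [ 0.5  -1.27]
 [ 0.6   0.39]
 [-0.33 -0.46]
 [ 0.26 -0.49]
 [ 0.71 -4.54]]
[436.44 202.11  86.  ]
{'centre': [94.8, 282.3, 1103.3], 'conf': 0.97}
0.78 300.272040302267 261.0722082283795 0 
0.75 241.33099141295864 223.04137392661983 51 [437.43 203.22  86.  ]
0.75 207.69813921433493 279.40454858718124 0 
0.79 366.18520333170017 334.2307692307692 0 
0.78 379.8473338203068 261.04382761139516 0 
0.61 323.26409707351894 287.6324054246966 82 [426.01 224.05  86.  ]
```

Run:
```python
from fit import *
np.set_printoptions(precision=2,suppress=True)
t=camera('top'); s=camera('side')
for c in(t,s):
    print(c['K'],c['rvec'],c['tvec'],c.keys())
    for k in['press','squat','lever_tip','tall_mid','ring_tray_mid']:
        for d in recognise(c,k): print(k,d['conf'],proj(c,toworld(c,d['centre'])))
    print('base',proj(c,[[0,0,0],[0,0,100],[690,-70,193],[635,-68,193]]), ray(c,(351.2,138.2),193),ray(c,(299.2,162.6),193))
print(proj(t,[218.6,-504.7,227.5]),proj(t,[218.6,-504.7,205.5]))
```

```text
[[375.34   0.   321.74]
 [  0.   375.34 200.11]
 [  0.     0.     1.  ]] [ 2.21 -2.17  0.12] [ -19.12  503.38 1009.29] dict_keys(['image', 'K', 'rvec', 'tvec', 'shot'])
press 0.84 [[349.96 114.25]]
squat 0.8 [[241.17 222.5 ]]
squat 0.67 [[402.03 227.51]]
squat 0.57 [[298.05 259.51]]
squat 0.56 [[209.18 280.41]]
lever_tip 0.71 [[325.83 110.36]]
lever_tip 0.59 [[350.51 111.31]]
tall_mid 0.62 [[167.98 223.08]]
ring_tray_mid 0.79 [[205.8 121.4]]
ring_tray_mid 0.39 [[351.66 113.23]]
base [[314.62 387.31]
 [315.   404.25]
 [351.97 115.17]
 [350.78 138.21]] [635.06 -68.97 193.  ] [574.37  50.4  193.  ]
[[502.73   0.   321.56]
 [  0.   502.73 202.04]
 [  0.     0.     1.  ]] [ 0.57 -2.58  1.3 ] [ 485.13  242.57 1273.28] dict_keys(['image', 'K', 'rvec', 'tvec', 'shot'])
press 0.73 [[280.34 163.27]]
press 0.67 [[268.98 170.13]]
squat 0.76 [[324.38 285.14]]
squat 0.64 [[380.74 262.28]]
lever_tip 0.41 [[279.27 192.46]]
tall_mid 0.81 [[288.29 333.33]]
ring_tray_mid 0.9 [[200.44 292.61]]
base [[513.1  297.82]
 [522.63 269.32]
 [283.16 158.26]
 [299.94 162.98]] [ 557.54 -260.73  193.  ] [637.81 -68.88 193.  ]
[[550.32 328.11]] [[544.06 325.6 ]]
```

Run:
```python
from fit import *
np.set_printoptions(precision=2,suppress=True)
t=camera('top'); s=camera('side')
print(ray(s,(322,274),86))
def circ(cx,cy,z,r): a=np.linspace(0,2*np.pi,60); return np.c_[cx+r*np.cos(a),cy+r*np.sin(a),0*a+z]
p=[635.56,-68.19,-.15,18.3,.08]
R=np.array([[np.cos(p[2]),-np.sin(p[2])],[np.sin(p[2]),np.cos(p[2])]])
def W(L): L=np.array(L,float); return np.c_[L[:,:2]@R.T+p[:2],L[:,2]]
q=.7071
def wall(sg,z):
    f=np.array([35.36,35.36*sg]);d=np.array([-q,q*sg]);n=np.array([q,q*sg])
    pts=[f-d*26,f+d*26,f+d*26+n*10,f-d*26+n*10,f-d*26]; return W([[*x,z] for x in pts])
C=lambda x,y,z,r: W(circ(x,y,z,r))
for c,n,(r0,r1,c0,c1) in((t,'top',(70,170,290,450)),(s,'side',(125,235,225,345))):
    im=c['image'][:,:,::-1].copy(); F=5
    z=cv2.resize(im[r0:r1,c0:c1],None,fx=F,fy=F,interpolation=cv2.INTER_CUBIC)
    for L in [wall(1,40),wall(-1,40),C(105,0,240,9),C(0,0,211-p[3],16),C(0,0,160-p[3],17),C(55-66*np.sin(p[4]),40+66*np.cos(p[4]),219-p[3],9),C(0,0,0,50)]:
        u=proj(c,L); u=((u-[c0,r0]+.5)*F-.5).astype(np.int32); cv2.polylines(z,[u],False,(0,255,0),1)
    cv2.imwrite(f'pics/ov_{n}1.png',z)
    r0,r1,c0,c1=(195,250,205,285) if n=='top' else (250,330,280,360)
    z=cv2.resize(im[r0:r1,c0:c1],None,fx=6,fy=6,interpolation=cv2.INTER_CUBIC)
    x,y=436.5,202.5
    for L in [circ(x,y,86,14),circ(x,y,52,50),circ(x,y,8,50)]:
        u=proj(c,L); u=((u-[c0,r0]+.5)*6-.5).astype(np.int32); cv2.polylines(z,[u],False,(0,255,0),1)
    cv2.imwrite(f'pics/ovc_{n}1.png',z)
a=[cv2.imread(f'pics/ov{k}1.png') for k in('_top','_side','c_top','c_side')]
H=500
cv2.imwrite('pics/m1.png',np.hstack([cv2.resize(x,(int(x.shape[1]*H/x.shape[0]/1.9),int(H/1.9))) for x in a[:2]]))
cv2.imwrite('pics/m2.png',np.hstack([cv2.resize(x,(395,int(395*x.shape[0]/x.shape[1])))[:270] for x in a[2:]]))
```

```text
[437.61 207.38  86.  ]
```

View pics/ov_top1.png

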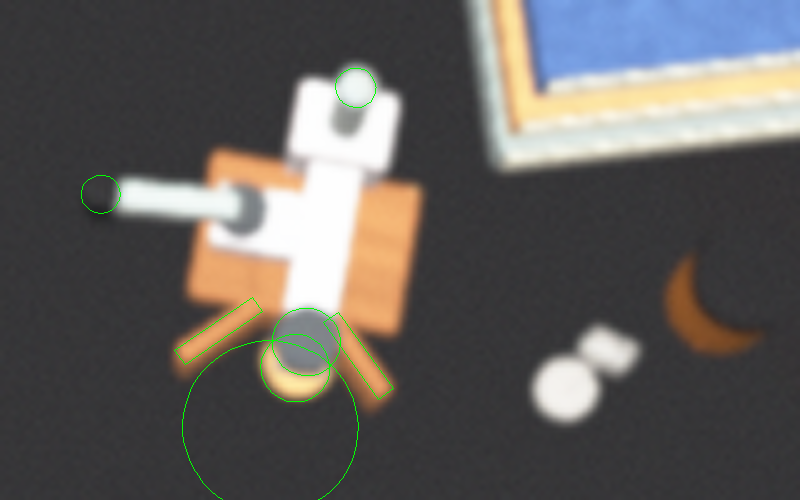

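View pics/ov_side1.png

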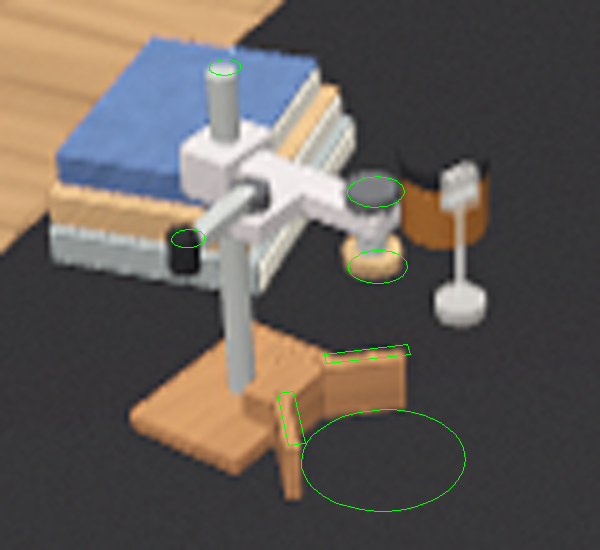

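View pics/m2.png

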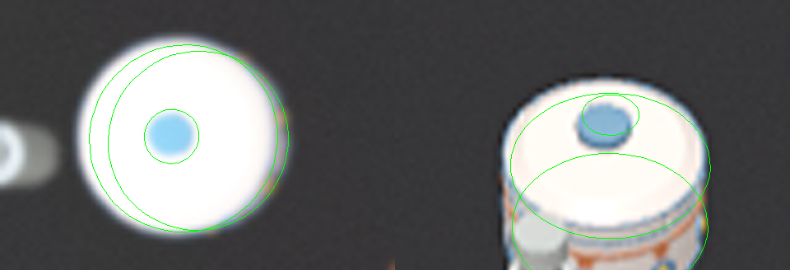

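```bash
cat > plan.py <<'E'
from h import *
from scipy.spatial.transform import Rotation as Ro
OV=22.
def Rt(heading,tilt=0): # tool x = -heading, tilt deg leaning body back
    return Ro.from_euler('z',heading+np.pi)*Ro.from_euler('x',np.pi)*Ro.from_euler('y',-np.radians(tilt))
def pose(tip,heading,tilt=0):
    R=Rt(heading,tilt); return np.array(tip,float)-R.apply([0,0,OV]),R
def cur():
    s=read_state(); return np.array(s['eef_pos']),Ro.from_euler('xyz',s['eef_rot'])
def rows(targets,grip,start=None):
    p,R=start or cur(); out=[]
    for P,Q in targets:
        d=R.inv().apply(P-p)/10; w=(R.inv()*Q).as_rotvec(degrees=True)
        r=[*np.round(d,2),*np.round(w,1)]; out.append([float(x)+0. for x in r]+[grip])
        p=p+R.apply(np.array(r[:3])*10); R=R*Ro.from_rotvec(r[3:],degrees=True)
    return out,(p,R)
def interp(a,b,n):
    (p,R),(P,Q)=a,b; w=(R.inv()*Q).as_rotvec()
    return [(p+(P-p)*k/n,R*Ro.from_rotvec(w*k/n)) for k in range(1,n+1)]
def pr(o):
    print('['+','.join('['+','.join(f'{x:g}' for x in r)+']' for r in o)+']')
E
python3 - <<'E'
from plan import *
np.set_printoptions(precision=2,suppress=True)
s=read_state(); print(s['eef_rot'],s['clock'])
t=camera('top')
print('atom',ray(t,(140+262/4,190+146/4),75),ray(t,(140+238/4,190+143/4),105),'tall',ray(t,(140+95/4,190+126/4),122), ray(t,(140+160/4,190+135/4),0))
h0=np.radians(-83); hv=np.array([np.cos(h0),np.sin(h0)]); c=np.array([437,204.])
tip=c-62*hv; print(tip)
P=pose([*tip,205],h0); a=cur(); mid=(np.array([390,-150,235.]),a[1]*Ro.from_rotvec((a[1].inv()*P[1]).as_rotvec()*.5))
print((a[1].inv()*P[1]).as_rotvec(degrees=True))
o,e=rows(interp(a,mid,8)+interp(mid,P,10),6.0); pr(o); print(e[0],P[0])
E
```

```text
[3.14 0.   0.41] 2.9
atom [424.04 290.56  75.  ] [425.28 297.09 105.  ] tall [433.55 379.01 122.  ] [430.86 381.66   0.  ]
[429.44 265.54]
[ -0.     0.   -73.58]
[[3.73,-3.22,-0.09,0,0,-4.6,6],[3.97,-2.9,-0.1,0,0,-4.6,6],[4.2,-2.58,-0.09,0,0,-4.6,6],[4.38,-2.24,-0.1,0,0,-4.6,6],[4.56,-1.87,-0.09,0,0,-4.6,6],[4.69,-1.51,-0.1,0,0,-4.6,6],[4.79,-1.12,-0.09,0,0,-4.6,6],[4.87,-0.73,-0.1,0,0,-4.6,6],[3.8,-1.73,0.08,0,0,-3.7,6],[3.91,-1.47,0.08,0,0,-3.6,6],[3.99,-1.22,0.08,0,0,-3.7,6],[4.06,-0.97,0.08,0,0,-3.7,6],[4.11,-0.7,0.08,0,0,-3.7,6],[4.15,-0.43,0.08,0,0,-3.7,6],[4.18,-0.16,0.08,0,0,-3.6,6],[4.17,0.1,0.08,0,0,-3.7,6],[4.16,0.36,0.08,0,0,-3.7,6],[4.12,0.64,0.08,0,0,-3.7,6]]
[429.48 265.52 227.04] [429.44 265.54 227.  ]
```

jog_arm --pt "3.73 -3.22 -0.09 0 0 -4.6 6" --pt "3.97 -2.9 -0.1 0 0 -4.6 6" --pt "4.2 -2.58 -0.09 0 0 -4.6 6" --pt "4.38 -2.24 -0.1 0 0 -4.6 6" --pt "4.56 -1.87 -0.09 0 0 -4.6 6" --pt "4.69 -1.51 -0.1 0 0 -4.6 6" --pt "4.79 -1.12 -0.09 0 0 -4.6 6" --pt "4.87 -0.73 -0.1 0 0 -4.6 6" --pt "3.8 -1.73 0.08 0 0 -3.7 6" --pt "3.91 -1.47 0.08 0 0 -3.6 6" --pt "3.99 -1.22 0.08 0 0 -3.7 6" --pt "4.06 -0.97 0.08 0 0 -3.7 6" --pt "4.11 -0.7 0.08 0 0 -3.7 6" --pt "4.15 -0.43 0.08 0 0 -3.7 6" --pt "4.18 -0.16 0.08 0 0 -3.6 6" --pt "4.17 0.1 0.08 0 0 -3.7 6" --pt "4.16 0.36 0.08 0 0 -3.7 6" --pt "4.12 0.64 0.08 0 0 -3.7 6" --squeeze 20

```text
clock: 5.2
eef_pos: [429.5, 267.0, 227.1]
eef_rot: [3.141, -0.0, 1.696]
wrist_force: [1.1, -0.3, 0.2]
finger_gap: 60.0
```

Run:
```python
from plan import *
shot('side','side2');w=shot('wrist','wrist2')
s=read_state(); print(s['eef_pos'],s['eef_rot'],s['joints'],s['finger_gap'],s['clock'])
h0=np.radians(-83); hv=np.array([np.cos(h0),np.sin(h0)]); c=np.array([437,204.])
tip=c-62*hv
o,e=rows(interp(cur(),pose([*tip,25],h0),8),6.0); pr(o); print(e[0])
```

```text
[429.27223342 268.17885292 226.62325839] [-3.14115238e+00 -2.56742353e-04  1.69773209e+00] [4.85837131e-01 2.03033081e-01 1.64406975e+00 4.10565185e-04
 1.29481189e+00 3.58789368e-01] 60.003553996152384 5.3
[[-0.03,0,2.25,0,0,0,6],[-0.04,0,2.24,0,0,0.1,6],[-0.03,0,2.25,0,0,0,6],[-0.03,0,2.24,0,0,0,6],[-0.04,-0.01,2.25,0,0,0.1,6],[-0.03,0,2.24,0,0,0,6],[-0.04,0,2.25,0,0,0,6],[-0.03,0,2.24,0,0,0.1,6]]
[429.42535351 265.5231639   47.02263489]
```

View pics/wrist2.png

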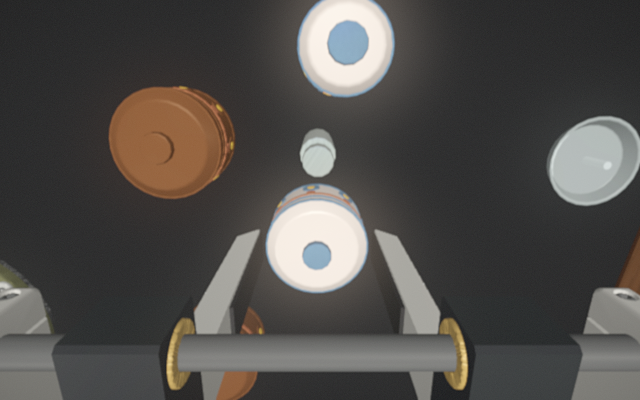

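View pics/side2.png

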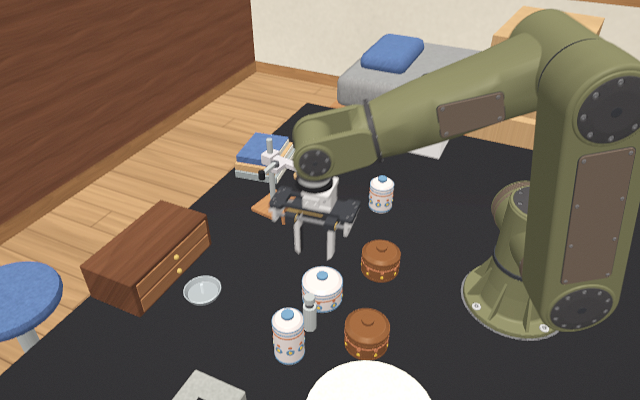

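Run:
```python
from plan import *
np.set_printoptions(precision=1,suppress=True)
w=camera('wrist');s=camera('side')
print(toworld(w,[0,0,0]),RT(w)[0])
p,R=cur(); print(p)
for c in(w,s): print(proj(c,[p+R.apply([0,30,22]),p+R.apply([0,-30,22]),[437,204,86],[425,293,105],[432,380,135],[720,325,10],[335,66,80]]))
print(ray(w,(317,255),86),ray(w,(348,43),135))
```

```text
[420.  349.9 384. ] [[ 1.   0.1 -0. ]
 [ 0.1 -1.   0.3]
 [ 0.  -0.3 -1. ]]
[429.3 265.6 226.8]
[[368.2 249.8]
 [260.4 249.3]
 [315.1 255.4]
 [314.2 164.6]
 [341.1  45.8]
 [592.3 152.2]
 [201.8 360.6]]
[[301.5 250.6]
 [327.4 256.4]
 [322.8 273.2]
 [311.1 294. ]
 [290.  310.9]
 [201.3 291.7]
 [381.5 252.3]]
[438.7 204.6  86. ] [436.2 382.3 135. ]
```

jog_arm --pt "0 0 2.5 0 0 0 6" --pt "0 0 2.5 0 0 0 6" --pt "0 0 2.5 0 0 0 6" --pt "0 0 2.5 0 0 0 6" --pt "0 0 2.5 0 0 0 6" --pt "0 0 2 0 0 0 6" --pt "0 0 2 0 0 0 6" --pt "0 0 1.5 0 0 0 6" --pt "0 0 0 0 0 0 6"

```text
clock: 6.52
eef_pos: [429.3, 264.8, 46.5]
eef_rot: [-3.14, 0.001, 1.692]
wrist_force: [0.8, 0.4, 0.3]
finger_gap: 60.1
```

```bash
cat > path.py <<'E'
from plan import *
from scipy.interpolate import BPoly
c0=np.array([437.5,204.]); S=np.array([635.5,-68.]); yaw=-.15
ax=np.array([np.cos(yaw),np.sin(yaw)])
h0=np.radians(-83)
def path(d=48.):
    P=np.array([c0,c0+170*np.array([np.cos(h0),np.sin(h0)]),S-140*ax,S])
    b=BPoly(P[:,None,:],[0,1]); db=b.derivative()
    t=np.linspace(0,1,2000); X=b(t); L=np.r_[0,np.cumsum(np.linalg.norm(np.diff(X,axis=0),axis=1))]
    return lambda s:(b(np.interp(s,L,t)),(lambda v:np.arctan2(v[1],v[0]))(db(np.interp(s,L,t)))), L[-1]
def tippose(s,d=48.,zt=25.,tilt=0):
    f,L=path(); c,h=f(max(s,0)); hv=np.array([np.cos(h),np.sin(h)])
    if s<0: c=c+hv*s
    if s>L: c=c+hv*(s-L)
    return pose([*(c-d*hv),zt],h,tilt)
E
python3 - <<'E'
from path import *
s=read_state();print(s['eef_pos'],s['wrist_force'],s['clock'])
f,L=path();print(L)
T=lambda s:tippose(s,tilt=np.clip((s-100)/150,0,1)*22)
ss=np.arange(-6,200,12.)
o,e=rows([T(s) for s in ss],6.0,(np.array([429.48,265.52,47.04]),cur()[1])); pr(o); print(len(o),ss[-1],e[0],f(ss[-1]))
E
```

```text
[429.25960033 264.81390574  46.4931161 ] [0.75142503 0.42011167 0.33627343] 6.525
370.42833531482404
[[-0.8,0.05,0,-0.1,0,0,6],[-1.2,-0.02,0,0,0,-0.3,6],[-1.2,-0.04,0.01,0,0,-0.5,6],[-1.2,-0.04,0,0,0,-0.6,6],[-1.2,-0.05,0,0,0,-0.6,6],[-1.2,-0.06,0,0,0,-0.8,6],[-1.21,-0.06,0,0,0,-0.9,6],[-1.2,-0.08,0,0,0,-1,6],[-1.2,-0.08,0,0,0,-1.1,6],[-1.19,-0.09,0,0,-0.3,-1.3,6],[-1.13,-0.11,0.01,0,-1.7,-1.4,6],[-1.13,-0.13,0.04,-0.1,-1.8,-1.7,6],[-1.14,-0.15,0.08,-0.2,-1.7,-1.9,6],[-1.13,-0.17,0.12,-0.2,-1.8,-2.1,6],[-1.12,-0.19,0.15,-0.4,-1.8,-2.5,6],[-1.13,-0.22,0.2,-0.4,-1.7,-2.7,6],[-1.11,-0.25,0.23,-0.7,-1.8,-3,6],[-1.12,-0.29,0.26,-0.7,-1.7,-3.3,6]]
18 198.0 [461.72861471  59.79156759  46.32338442] (array([490.78806342,  14.95901229]), np.float64(-0.9965312440531239))
```

jog_arm --pt "-0.8 0.05 0 0 0 0 6" --pt "-1.2 -0.02 0 0 0 -0.3 6" --pt "-1.2 -0.04 0.01 0 0 -0.5 6" --pt "-1.2 -0.04 0 0 0 -0.6 6" --pt "-1.2 -0.05 0 0 0 -0.6 6" --pt "-1.2 -0.06 0 0 0 -0.8 6" --pt "-1.21 -0.06 0 0 0 -0.9 6"

```text
clock: 7.4
eef_pos: [439.1, 185.4, 47.7]
eef_rot: [3.14, -0.001, 1.758]
wrist_force: [-1.1, 6.4, 3.7]
finger_gap: 59.8
```

Run:
```python
from path import *
w=shot('wrist','wrist3');t=shot('side','side3')
s=read_state();print(s['eef_pos'],s['eef_rot'],s['wrist_force'],s['finger_gap'])
print('expected c',path()[0](66))
```

```text
[438.95218481 184.68341105  47.40360005] [3.14090717e+00 1.35663897e-04 1.75728367e+00] [-0.48356453 -0.18006371  0.45575053] 60.22655076369762
expected c (array([447.37622185, 138.75429789]), np.float64(-1.384969745028659))
```

View pics/wrist3.png

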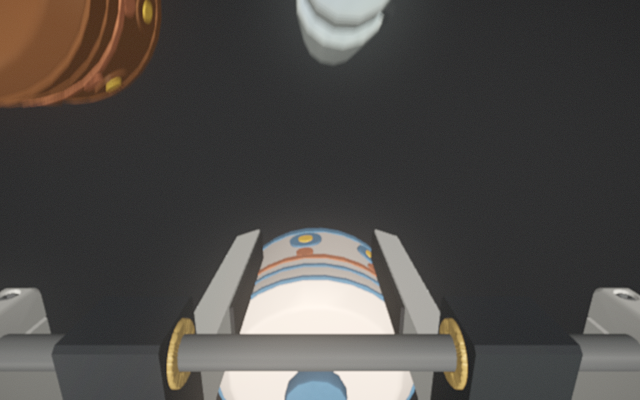

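View pics/side3.png

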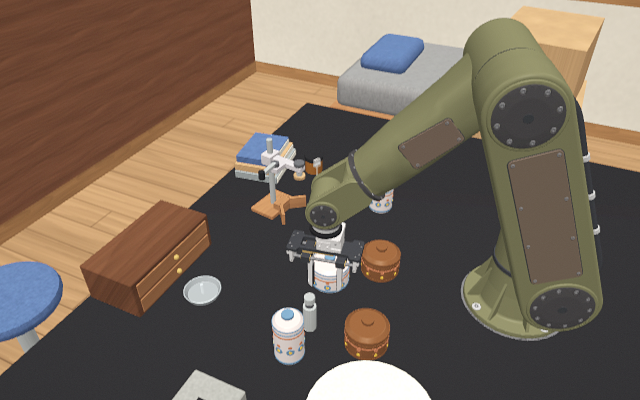

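jog_arm --pt "-1.2 -0.08 0 0 0 -1 6" --pt "-1.2 -0.08 0 0 0 -1.1 6" --pt "-1.19 -0.09 0 0 -0.3 -1.3 6" --pt "-1.13 -0.11 0.01 0 -1.7 -1.4 6" --pt "-1.13 -0.13 0.04 -0.1 -1.8 -1.7 6" --pt "-1.14 -0.15 0.08 -0.2 -1.7 -1.9 6" --pt "-1.13 -0.17 0.12 -0.2 -1.8 -2.1 6" --pt "-1.12 -0.19 0.15 -0.4 -1.8 -2.5 6" --pt "-1.13 -0.22 0.2 -0.4 -1.7 -2.7 6" --pt "-1.11 -0.25 0.23 -0.7 -1.8 -3 6" --pt "-1.12 -0.29 0.26 -0.7 -1.7 -3.3 6"

```text
clock: 8.88
eef_pos: [461.4, 59.3, 45.9]
eef_rot: [-3.139, 0.25, 2.148]
wrist_force: [-1.5, 1.2, -3.3]
finger_gap: 60.1
```

Run:
```python
from path import *
w=shot('wrist','wrist4')
s=read_state();print(s['eef_pos'],s['eef_rot'],s['wrist_force'],s['finger_gap'])
T=lambda s:tippose(s,tilt=np.clip((s-100)/150,0,1)*22)
print(T(198)[0],T(198)[1].as_euler('xyz'))
ss=np.arange(208,343,10.)
o,e=rows([T(s) for s in ss],6.0); pr(o); print(len(o),ss[-1],e[0])
print(path()[0](198))
print(path()[0](ss[-1]))
```

```text
[461.52727895  58.53829377  45.90867198] [-3.13897013  0.25162902  2.15079463] [ 0.32129838  0.13333523 -0.20061523] 59.90636333648164
[461.74695001  59.84464455  46.31137364] [3.14159265 0.25086199 2.14506141]
[[-0.83,-0.18,0.19,-0.9,-1.4,-2.6,6],[-0.92,-0.28,0.27,-0.9,-1.5,-3.2,6],[-0.9,-0.3,0.3,-1.1,-1.5,-3.2,6],[-0.9,-0.31,0.33,-1.1,-1.4,-3.3,6],[-0.9,-0.32,0.35,-1.3,-1.5,-3.4,6],[-0.92,-0.31,0.38,-1.3,-0.3,-3.2,6],[-0.94,-0.31,0.37,-1.3,0,-3.2,6],[-0.93,-0.3,0.38,-1.3,0,-3.1,6],[-0.94,-0.28,0.38,-1.1,0,-2.9,6],[-0.93,-0.26,0.38,-1.1,0,-2.8,6],[-0.94,-0.25,0.38,-1.1,0,-2.5,6],[-0.93,-0.22,0.37,-0.9,0,-2.3,6],[-0.93,-0.2,0.38,-0.9,0,-2.2,6],[-0.93,-0.19,0.37,-0.8,0,-1.9,6]]
14 338.0 [549.18072128 -47.85510805  45.44298527]
(array([490.78806342,  14.95901229]), np.float64(-0.9965312440531239))
(array([603.70744019, -61.67583133]), np.float64(-0.24774792418956354))
```

View pics/wrist4.png

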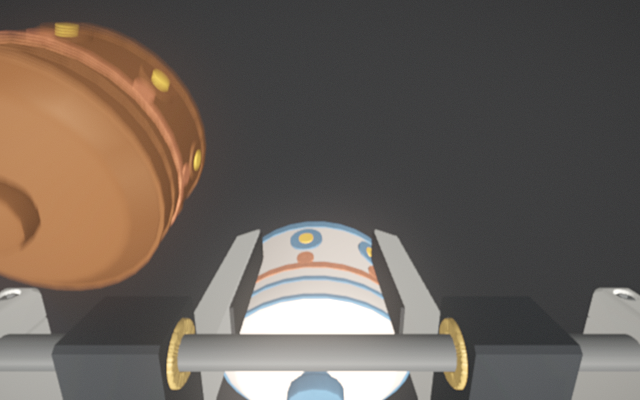

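jog_arm --pt "-0.83 -0.18 0.19 -0.9 -1.4 -2.6 6" --pt "-0.92 -0.28 0.27 -0.9 -1.5 -3.2 6" --pt "-0.9 -0.3 0.3 -1.1 -1.5 -3.2 6" --pt "-0.9 -0.31 0.33 -1.1 -1.4 -3.3 6" --pt "-0.9 -0.32 0.35 -1.3 -1.5 -3.4 6" --pt "-0.92 -0.31 0.38 -1.3 -0.3 -3.2 6" --pt "-0.94 -0.31 0.37 -1.3 0 -3.2 6" --pt "-0.93 -0.3 0.38 -1.3 0 -3.1 6" --pt "-0.94 -0.28 0.38 -1.1 0 -2.9 6" --pt "-0.93 -0.26 0.38 -1.1 0 -2.8 6" --pt "-0.94 -0.25 0.38 -1.1 0 -2.5 6" --pt "-0.93 -0.22 0.37 -0.9 0 -2.3 6" --pt "-0.93 -0.2 0.38 -0.9 0 -2.2 6" --pt "-0.93 -0.19 0.37 -0.8 0 -1.9 6"

```text
clock: 10.68
eef_pos: [548.9, -47.3, 45.2]
eef_rot: [3.139, 0.383, 2.89]
wrist_force: [-4.3, 0.8, -0.8]
finger_gap: 60.2
```

Run:
```python
from path import *
w=shot('wrist','wrist5'); t=shot('top','top5'); sd=shot('side','side5')
s=read_state();print(s['eef_pos'],s['eef_rot'],s['wrist_force'],s['finger_gap'],s['clock'])
T=lambda s:tippose(s,tilt=np.clip((s-100)/150,0,1)*22)
ss=np.arange(344,371,6.)
o,e=rows([T(s) for s in ss],6.0); pr(o); print(len(o),ss[-1],e[0])
a=t['image'][60:190,280:430,::-1]; b=sd['image'][120:250,220:370,::-1]
cv2.imwrite('pics/m5.png',np.hstack([cv2.resize(x,None,fx=2.6,fy=3.4 if 0 else 2.6,interpolation=cv2.INTER_CUBIC) for x in(a,b)]))
```

```text
[549.25115312 -47.3298297   45.58464905] [3.13839502 0.38455127 2.88719978] [ 0.75520887 -0.67666225 -0.78573092] 60.05155103536398 10.825
[[-0.56,-0.16,0.25,-0.4,0,-1.4,6],[-0.55,-0.1,0.22,-0.4,0,-1.1,6],[-0.56,-0.1,0.23,-0.4,0,-0.9,6],[-0.56,-0.09,0.22,-0.4,0,-0.9,6],[-0.56,-0.09,0.23,-0.3,0,-0.9,6]]
5 368.0 [577.5921006  -58.90331234  45.38675815]
```

View pics/wrist5.png

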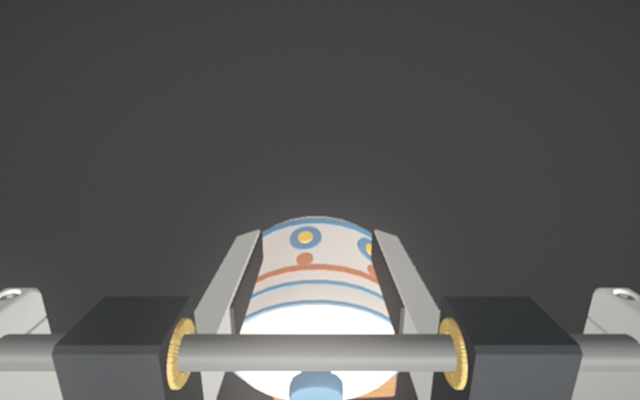

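View pics/m5.png

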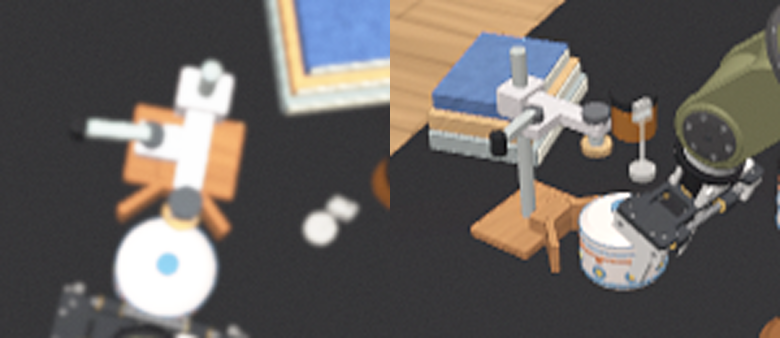

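```bash
cat > knob.py <<'E'
from h import *
def knobs(c,guess,r=14):
    im=c['image'].astype(int); m=(im[:,:,2]-im[:,:,0]>50)
    u0,v0=proj(c,[*guess,86])[0].astype(int)
    mm=np.zeros_like(m); mm[v0-r:v0+r,u0-r:u0+r]=1; v,u=np.nonzero(m&mm); 
    return len(u),u.mean(),v.mean(),ray(c,(u.mean(),v.mean()),86)
E
python3 - <<'E'
from knob import *
t=camera('top'); print(knobs(t,(600,-61)))
E
```

```text
(46, np.float64(344.0), np.float64(161.08695652173913), array([601.44186612, -62.05068632,  86.        ]))
```

jog_arm --pt "-0.56 -0.16 0.25 -0.4 0 -1.4 6" --pt "-0.55 -0.1 0.22 -0.4 0 -1.1 6" --pt "-0.56 -0.1 0.23 -0.4 0 -0.9 6" --pt "-0.46 -0.09 0.18 -0.4 0 -0.9 6" --pt "0 0 0 0 0 0 6"

```text
clock: 11.5
eef_pos: [570.4, -56.2, 45.3]
eef_rot: [3.141, 0.384, 2.968]
wrist_force: [-2.1, 0.9, 0.6]
finger_gap: 59.6
```

Run:
```python
from path import *
from knob import *
w=shot('wrist','wrist6'); t=shot('top','top6'); sd=shot('side','side6')
print(knobs(t,(625,-65)))
s=read_state();print(s['eef_pos'],s['eef_rot'],s['wrist_force'],s['finger_gap'],s['clock'])
T=lambda s:tippose(s,tilt=np.clip((s-100)/150,0,1)*22)
ss=[366,369,372,374,376]
o,e=rows([T(s) for s in ss],6.0); pr(o); print(len(o),ss[-1],e[0])
a=t['image'][60:190,280:430,::-1]; b=sd['image'][120:250,220:370,::-1]
cv2.imwrite('pics/m6.png',np.hstack([cv2.resize(x,None,fx=2.6,fy=3.4 if 0 else 2.6,interpolation=cv2.INTER_CUBIC) for x in(a,b)]))
```

```text
(51, np.float64(345.80392156862746), np.float64(153.09803921568627), array([622.67817893, -66.42871087,  86.        ]))
[570.44238951 -56.19818981  45.34734657] [3.14061894 0.38406749 2.96858616] [-1.65236027 -0.24044068  0.65920718] 59.81593885039543 11.65
[[-0.51,-0.11,0.2,-0.2,0,-0.6,6],[-0.28,-0.05,0.11,-0.2,0,-0.4,6],[-0.27,-0.02,0.11,0,0,-0.2,6],[-0.19,0,0.08,0,0,0,6],[-0.18,0,0.07,0,0,0,6]]
5 376 [585.3360231  -60.44389439  45.41956249]
```

View pics/m6.png

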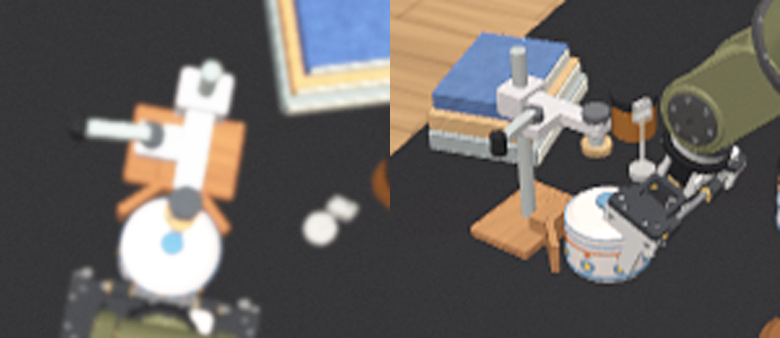

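jog_arm --pt "-0.51 -0.11 0.2 -0.2 0 -0.6 6" --pt "-0.28 -0.05 0.11 -0.2 0 -0.4 6" --pt "0 0 0 0 0 0 6"

```text
clock: 12.02
eef_pos: [578.8, -59.4, 45.3]
eef_rot: [3.14, 0.384, 2.988]
wrist_force: [-2.0, 0.7, 0.0]
finger_gap: 60.2
```

jog_arm --pt "-0.18 -0.02 0.07 0 0 -0.2 6" --pt "0 0 0 0 0 0 6"

```text
clock: 12.28
eef_pos: [580.6, -59.9, 45.4]
eef_rot: [-3.141, 0.384, 2.991]
wrist_force: [-2.5, -0.1, -0.8]
finger_gap: 59.8
```

jog_arm --pt "-0.18 0 0.07 0 0 0 6" --pt "0 0 0 0 0 0 6"

```text
clock: 12.52
eef_pos: [582.3, -60.1, 45.2]
eef_rot: [-3.141, 0.383, 2.991]
wrist_force: [-5.6, 1.4, 1.1]
finger_gap: 60.3
```

jog_arm --pt "-0.18 0 0.07 0 0 0 6" --pt "0 0 0 0 0 0 6"

```text
clock: 12.78
eef_pos: [583.1, -60.2, 44.9]
eef_rot: [-3.141, 0.38, 2.991]
wrist_force: [-16.1, 2.5, 9.0]
finger_gap: 60.3
```

Run:
```python
from path import *
from knob import *
t=shot('top','top7'); sd=shot('side','side7')
print(read_state()['wrist_force'],read_state()['eef_pos'])
a=t['image'][90:190,290:410,::-1]; b=sd['image'][150:250,250:370,::-1]
cv2.imwrite('pics/m7.png',np.hstack([cv2.resize(x,None,fx=3.3,fy=3.3,interpolation=cv2.INTER_CUBIC) for x in(a,b)]))
```

```text
[-15.790237     3.08455695   8.20015272] [583.10292326 -60.1400792   44.89891659]
```

View pics/m7.png

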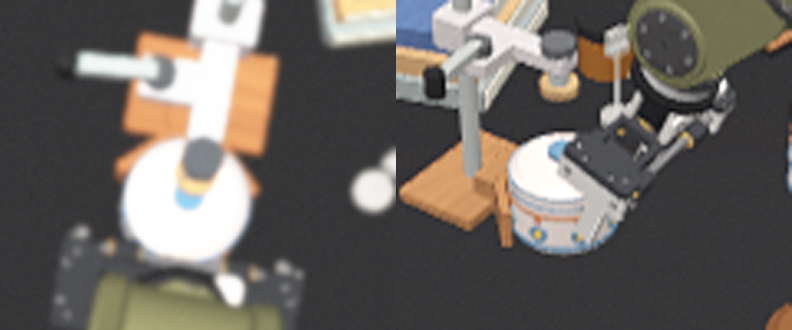

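jog_arm --pt "0.93 0 -0.37 0 0 0 6" --pt "1.86 0 -0.74 0 0 0 6" --pt "1.86 0 -0.74 0 0 0 6" --pt "1.86 0 -0.74 0 0 0 6" --pt "0 0 -3 0 0 0 3" --pt "0 0 -4 0 4 0 0" --pt "0 0 -4 0 6 0 0" --pt "0 0 -4 0 6 0 0" --pt "0 0 -4 0 6 0 0" --pt "0 0 -3 0 0 0 0" --pt "0 0 0 0 0 0 0"

```text
clock: 14.25
eef_pos: [465.6, -42.4, 258.8]
eef_rot: [-3.141, 0.005, 2.991]
wrist_force: [-0.2, 0.5, -0.5]
finger_gap: 0.3
```

Run:
```python
from path import *
from knob import *
w=shot('wrist','wrist8');t=shot('top','top8'); sd=shot('side','side8')
s=read_state();print(s['wrist_force'],s['eef_pos'],s['eef_rot'],s['finger_gap'],s['clock'],s['joints'])
a=t['image'][90:190,290:410,::-1]; b=sd['image'][150:250,250:370,::-1]
print(knobs(sd,(635,-68)),knobs(t,(635,-68)))
def circ(cx,cy,z,r): q=np.linspace(0,2*np.pi,60); return np.c_[cx+r*np.cos(q),cy+r*np.sin(q),0*q+z]
out=[]
for c,n,(r0,r1,c0_,c1) in((t,'top',(90,190,290,410)),(sd,'side',(150,250,250,370))):
    z=cv2.resize(c['image'][r0:r1,c0_:c1,::-1],None,fx=3.3,fy=3.3,interpolation=cv2.INTER_CUBIC)
    for L in [circ(*S,86,14),circ(*S,52,50),circ(*S,8,50),circ(*S,193,16)]:
        u=((proj(c,L)-[c0_,r0]+.5)*3.3-.5).astype(np.int32); cv2.polylines(z,[u],False,(0,255,0),1)
    out.append(z)
cv2.imwrite('pics/m8.png',np.hstack(out))
```

```text
[-0.00967459 -0.10486637 -1.02785558] [464.30055662 -42.17014954 255.87126145] [-3.14127588e+00 -9.16360046e-04  2.99128753e+00] 0.27323074754241095 14.4 [-1.68983983e-01  8.91035342e-02  1.70552662e+00 -3.42305561e-04
  1.34787280e+00 -1.58939950e+00]
(42, np.float64(300.3095238095238), np.float64(195.33333333333334), array([632.51937267, -59.98251384,  86.        ])) (25, np.float64(346.32), np.float64(150.36), array([629.9687678 , -67.66591605,  86.        ]))
```

View pics/m8.png

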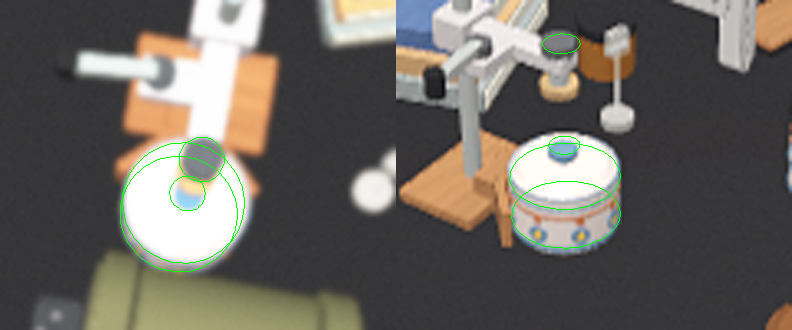

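View pics/wrist8.png

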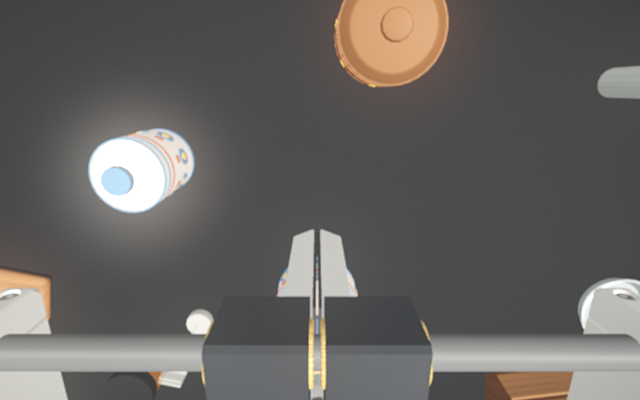

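Run:
```python
from path import *
a=cur(); b=pose([*S,214],yaw)
m=(np.array([b[0][0],b[0][1],a[0][2]]),b[1])
o,e=rows(interp(a,m,6)+interp(m,b,2),0.0,a); pr(o); print(e[0],e[1].as_euler('xyz'))
```

```text
[[-2.89,0,0,0,0,0,0],[-2.88,0,-0.01,0,0,0,0],[-2.89,0,0,0,0,0,0],[-2.88,0.01,0,0,0,0,0],[-2.89,0,0,0,0,0,0],[-2.88,0,-0.01,0,-0.1,0,0],[0,0,1,0,0,0,0],[0,0,0.99,0,0,0,0]]
[635.4793888  -67.99989679 236.01261562] [-3.14127588e+00  8.28969119e-04  2.99128809e+00]
```

jog_arm --pt "-2.89 0 0 0 0 0 0" --pt "-2.88 0 0 0 0 0 0" --pt "-2.89 0 0 0 0 0 0" --pt "-2.88 0 0 0 0 0 0" --pt "-2.89 0 0 0 0 0 0" --pt "-2.88 0 0 0 0 0 0" --pt "0 0 1 0 0 0 0" --pt "0 0 1 0 0 0 0" --pt "0 0 0 0 0 0 0"

```text
clock: 15.52
eef_pos: [634.9, -68.0, 235.7]
eef_rot: [-3.141, -0.002, 2.991]
wrist_force: [-0.1, -0.6, -0.1]
finger_gap: 0.7
```

Run:
```python
from path import *
t=camera('top'); sd=camera('side'); w=shot('wrist','wrist9')
s=read_state();print(s['wrist_force'],s['eef_pos'],s['eef_rot'],s['clock'])
a=t['image'][60:190,270:420,::-1]; b=sd['image'][100:230,220:370,::-1]
cv2.imwrite('pics/m9.png',np.hstack([cv2.resize(x,None,fx=2.6,fy=2.6,interpolation=cv2.INTER_CUBIC) for x in(a,b)]))
```

```text
[0.03301685 0.31229964 1.25994602] [635.63568076 -68.09020453 237.53811023] [-3.14126826e+00  8.70996962e-04  2.99134587e+00] 15.675
```

View pics/m9.png

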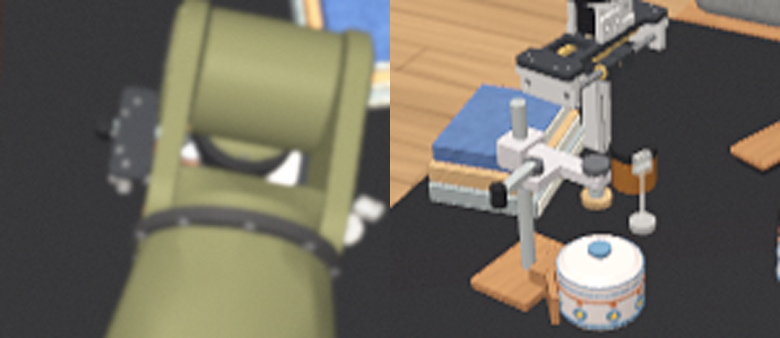

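jog_arm --pt "0 0 0.8 0 0 0 0" --pt "0 0 0.6 0 0 0 0" --pt "0 0 0.5 0 0 0 0" --pt "0 0 0.5 0 0 0 0" --pt "0 0 0.5 0 0 0 0" --pt "0 0 0.5 0 0 0 0" --pt "0 0 0.4 0 0 0 0"

```text
clock: 16.55
eef_pos: [635.8, -68.2, 198.6]
eef_rot: [-3.141, -0.0, 2.991]
wrist_force: [-2.4, -0.1, 4.3]
finger_gap: 0.7
```

jog_arm --pt "0 0 0.5 0 0 0 0" --pt "0 0 0.5 0 0 0 0" --pt "0 0 0.5 0 0 0 0" --pt "0 0 0.5 0 0 0 0" --pt "0 0 0.5 0 0 0 0" --pt "0 0 0.4 0 0 0 0" --pt "0 0 0.3 0 0 0 0"

```text
clock: 17.42
eef_pos: [635.8, -68.2, 166.7]
eef_rot: [-3.141, 0.0, 2.991]
wrist_force: [-2.4, 0.9, 3.7]
finger_gap: 0.5
```

Run:
```python
from path import *
t=camera('top'); sd=camera('side')
s=read_state();print(s['wrist_force'],s['eef_pos'],s['eef_rot'],s['clock'])
b=sd['image'][130:250,230:370,::-1]
cv2.imwrite('pics/m10.png',cv2.resize(b,None,fx=5,fy=5,interpolation=cv2.INTER_CUBIC))
```

```text
[-0.42183288 -0.17344414 -0.98650303] [635.83484998 -68.19426324 166.4616038 ] [-3.14125887e+00 -9.94326490e-05  2.99129032e+00] 17.525
```

View pics/m10.png

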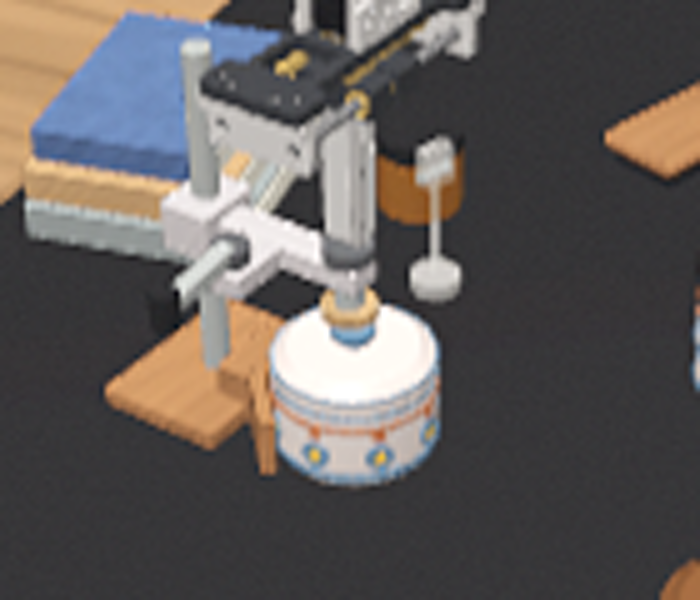

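Pad is now just above the knob (pad at px 350,310 of the crop; knob 353,330), centred. Going down in small steps.

jog_arm --pt "0 0 0.2 0 0 0 0" --pt "0 0 0.2 0 0 0 0" --pt "0 0 0 0 0 0 0"

```text
clock: 17.9
eef_pos: [635.9, -68.2, 162.8]
eef_rot: [-3.141, 0.0, 2.991]
wrist_force: [0.2, 0.1, 1.1]
finger_gap: 0.5
```

jog_arm --pt "0 0 0.1 0 0 0 0" --pt "0 0 0.1 0 0 0 0"

```text
clock: 18.15
eef_pos: [635.9, -68.2, 161.1]
eef_rot: [-3.141, 0.0, 2.991]
wrist_force: [-0.4, -0.1, 3.1]
finger_gap: 0.6
```

jog_arm --pt "0 0 0.1 0 0 0 0"

```text
clock: 18.27
eef_pos: [635.9, -68.2, 160.0]
eef_rot: [-3.141, 0.0, 2.991]
wrist_force: [0.1, 0.3, 4.1]
finger_gap: 0.2
```

jog_arm --pt "0 0 0.1 0 0 0 0"

```text
clock: 18.4
eef_pos: [636.0, -68.2, 159.2]
eef_rot: [-3.141, 0.001, 2.991]
wrist_force: [-3.0, 0.3, 12.3]
finger_gap: 0.5
```

jog_arm --pt "0 0 0.03 0 0 0 0" --pt "0 0 0 0 0 0 0" --pt "0 0 0 0 0 0 0"

```text
clock: 18.77
eef_pos: [635.9, -68.2, 159.3]
eef_rot: [-3.141, 0.001, 2.991]
wrist_force: [-2.0, -0.6, 8.7]
finger_gap: 0.1
```

```bash
cat > lev.py <<'E'
from path import *
Rs=np.array([[np.cos(yaw),-np.sin(yaw)],[np.sin(yaw),np.cos(yaw)]])
H=yaw-np.pi/2  # tool x = stand +y
def lp(x,y,z): v=Rs@[x,y]+S; return pose([*v,z],H)
def F(q):
    e=12.5*np.cos(q)+8*np.sin(q)
    return 55-66*np.sin(q)+(9+e)*np.cos(q), 40+66*np.cos(q)+(9+e)*np.sin(q)
E
python3 - <<'E'
from lev import *
R=cur()[1]; a=(np.array([635.9,-68.2,158.9]),R)
u=(np.array([635.9,-68.2,250.]),R)
b=lp(85,106,228)
c=lp(85,106,124)
o,e=rows(interp(a,u,4)+interp(u,b,10),0.0,a); pr(o); print(e[0],b[0])
o,e=rows(interp(b,c,6),0.0,e); pr(o); print(e[0])
E
```

```text
[[0,0,-2.28,0,0,0,0],[0,0,-2.27,0,0,0,0],[0,0,-2.28,0,0,0,0],[-0.01,0,-2.28,0,0,0,0],[-0.84,1.06,0,0,0,9,0],[-0.67,1.18,0,0,0,9,0],[-0.48,1.27,0,0,0,9,0],[-0.27,1.33,0,0,0,9,0],[-0.06,1.36,0,0,0,9,0],[0.15,1.34,0,0,0,9,0],[0.37,1.31,0,0,0,9,0],[0.56,1.24,0,0,0,9,0],[0.75,1.13,0,0,0,9,0],[0.91,1,0,0,0,9,0]]
[735.37386914  24.08248244 250.02257795] [735.38598367  24.107493   250.        ]
[[0,0,1.74,0,0,0,0],[0,0,1.73,0,0,0,0],[0,0,1.73,0,0,0,0],[0.01,0,1.74,0,0,0,0],[0,-0.01,1.73,0,0,0,0],[0,0,1.73,0,0,0,0]]
[735.35804401  24.14835571 146.02250386]
```

jog_arm --pt "0 0 -1.2 0 0 0 0" --pt "0 0 -2.5 0 0 0 0" --pt "0 0 -2.7 0 0 0 0" --pt "0 0 -2.7 0 0 0 0" --pt "-0.84 1.06 0 0 0 9 0" --pt "-0.67 1.18 0 0 0 9 0" --pt "-0.48 1.27 0 0 0 9 0" --pt "-0.27 1.33 0 0 0 9 0" --pt "-0.06 1.36 0 0 0 9 0" --pt "0.15 1.34 0 0 0 9 0" --pt "0.37 1.31 0 0 0 9 0" --pt "0.56 1.24 0 0 0 9 0" --pt "0.75 1.13 0 0 0 9 0" --pt "0.91 1 0 0 0 9 0" --pt "0 0 0 0 0 0 0"

```text
clock: 20.65
eef_pos: [735.3, 24.6, 249.2]
eef_rot: [-3.141, 0.0, 1.422]
wrist_force: [0.2, 0.7, -0.1]
finger_gap: 0.6
```

Run:
```python
from lev import *
t=camera('top'); sd=camera('side')
s=read_state();print(s['wrist_force'],s['eef_pos'],s['eef_rot'],s['clock'])
a=t['image'][60:180,280:420,::-1];b=sd['image'][130:250,230:370,::-1]
cv2.imwrite('pics/m11.png',np.hstack([cv2.resize(x,None,fx=2.8,fy=2.8,interpolation=cv2.INTER_CUBIC) for x in(a,b)]))
q=.08
v=Rs@[55-66*np.sin(q),40+66*np.cos(q)]+S
print(proj(sd,[*v,145]),(proj(sd,[*v,145])-[230,130])*2.8)
p=Rs@[0,0]+S; print((proj(sd,[[*S,137],[*S,86]])-[230,130])*2.8)
```

```text
[-0.45029157 -0.01584719 -0.05707716] [734.99762206  23.84037171 249.49834227] [-3.14115520e+00  4.57146710e-04  1.42422194e+00] 20.75
[[263.58877592 189.09609162]] [[ 94.04857258 165.46905653]]
[[196.67922646 138.15777412]
 [197.7929506  178.19322434]]
```

View pics/m11.png

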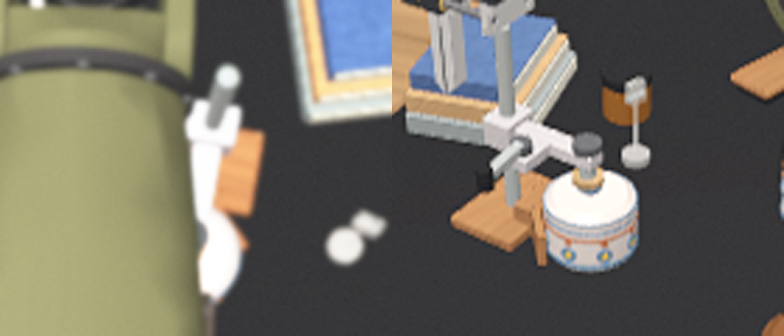

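jog_arm --pt "0 0 1.7 0 0 0 0" --pt "0 0 1.7 0 0 0 0" --pt "0 0 1.7 0 0 0 0" --pt "0 0 1.7 0 0 0 0" --pt "0 0 1.7 0 0 0 0" --pt "0 0 1.7 0 0 0 0" --pt "0 0 0 0 0 0 0"

```text
clock: 21.62
eef_pos: [734.7, 24.1, 145.7]
eef_rot: [-3.139, 0.001, 1.421]
wrist_force: [0.0, 0.4, 0.8]
finger_gap: 0.8
```

Run:
```python
from lev import *
t=camera('top'); sd=camera('side'); w=shot('wrist','wrist12')
s=read_state();print(s['wrist_force'],s['eef_pos'],s['eef_rot'],s['clock'])
b=sd['image'][130:250,230:370,::-1]
cv2.imwrite('pics/m12.png',cv2.resize(b,None,fx=4,fy=4,interpolation=cv2.INTER_CUBIC))
R=cur()[1]; a=(np.array([735.36,24.1,148.0]),R)
qs=np.r_[.08:1.48:14j]
T=[(lp(*F(q),126)[0],R) for q in qs]
o,e=rows(T,0.0,a); pr(o); print(e[0],len(o))
```

```text
[ 0.91119078  0.8714217  -0.02781682] [735.55900669  24.0872446  148.47868421] [3.14032753e+00 1.53825390e-04 1.42055034e+00] 21.775
[[0.16,-1.32,0,0,0,0,0],[0.15,-0.67,0,0,0,0,0],[0.08,-0.7,0,0,0,0,0],[0.01,-0.72,0,0,0,0,0],[-0.08,-0.74,-0.01,0,0,0,0],[-0.16,-0.73,0,0,0,0,0],[-0.25,-0.73,0,0,0,0,0],[-0.35,-0.71,0,0,0,0,0],[-0.43,-0.67,0,0,0,0,0],[-0.52,-0.63,0,0,0,0,0],[-0.6,-0.56,0,0,0,0,0],[-0.68,-0.5,0,0,0,0,0],[-0.74,-0.41,0,0,0,0,0],[-0.79,-0.32,0,0,0,0,0]]
[636.03343571  -3.34181971 147.98741262] 14
```

View pics/m12.png

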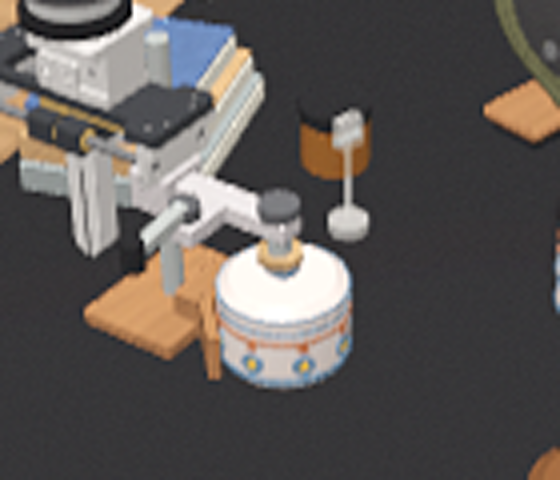

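jog_arm --pt "0.08 -0.66 0 0 0 0 0" --pt "0.08 -0.66 0 0 0 0 0" --pt "0.15 -0.67 0 0 0 0 0" --pt "0.08 -0.7 0 0 0 0 0" --pt "0.01 -0.72 0 0 0 0 0" --pt "-0.08 -0.74 -0.01 0 0 0 0" --pt "-0.16 -0.73 0 0 0 0 0"

```text
clock: 22.65
eef_pos: [686.7, 33.1, 147.7]
eef_rot: [3.142, 0.0, 1.421]
wrist_force: [1.6, 0.1, -1.3]
finger_gap: 0.2
```

Run:
```python
from lev import *
sd=camera('side')
s=read_state();print(s['wrist_force'],s['eef_pos'],s['eef_rot'],s['clock'])
b=sd['image'][130:250,230:370,::-1]
cv2.imwrite('pics/m13.png',cv2.resize(b,None,fx=4,fy=4,interpolation=cv2.INTER_CUBIC))
```

```text
[-1.21255632  0.60970809  0.20014455] [686.1818104   33.03461675 147.7952385 ] [-3.14127862e+00  1.88547353e-04  1.42058285e+00] 22.7
```

View pics/m13.png

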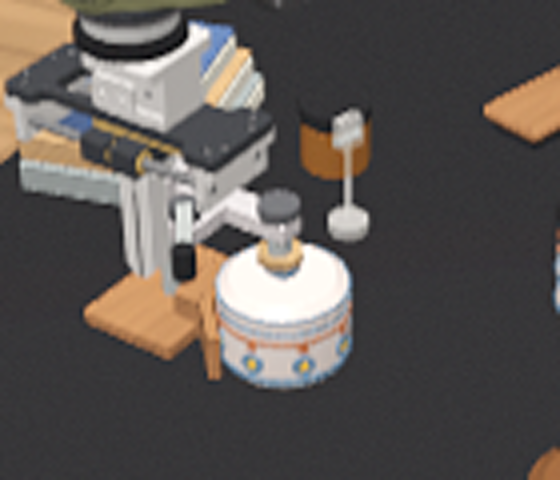

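jog_arm --pt "-0.25 -0.73 0 0 0 0 0" --pt "-0.35 -0.71 0 0 0 0 0" --pt "-0.43 -0.67 0 0 0 0 0" --pt "-0.52 -0.63 0 0 0 0 0" --pt "-0.6 -0.56 0 0 0 0 0" --pt "-0.68 -0.5 0 0 0 0 0"

```text
clock: 23.45
eef_pos: [645.0, 10.3, 147.8]
eef_rot: [3.142, 0.0, 1.42]
wrist_force: [1.7, 1.2, 0.2]
finger_gap: 0.4
```

jog_arm --pt "-0.74 -0.41 0 0 0 0 0" --pt "-0.5 -0.2 0 0 0 0 0" --pt "0 0 0 0 0 0 0"

```text
clock: 23.82
eef_pos: [637.4, -1.1, 147.7]
eef_rot: [-3.141, 0.0, 1.42]
wrist_force: [-0.7, 0.4, -0.2]
finger_gap: 0.4
```

jog_arm --pt "-0.3 -0.12 0 0 0 0 0" --pt "0 0 0 0 0 0 0"

```text
clock: 24.08
eef_pos: [635.9, -3.4, 147.7]
eef_rot: [3.141, 0.0, 1.421]
wrist_force: [0.1, -0.8, -0.1]
finger_gap: 0.6
```

Run:
```python
from lev import *
sd=camera('side')
s=read_state();print(s['wrist_force'],s['eef_pos'],s['eef_rot'],s['clock'])
print('stand frame tip',Rs.T@(s['eef_pos'][:2]-S))
b=sd['image'][130:250,230:370,::-1]
cv2.imwrite('pics/m14.png',cv2.resize(b,None,fx=4,fy=4,interpolation=cv2.INTER_CUBIC))
```

```text
[-0.5706418   0.43763161  0.4868172 ] [635.90736736  -3.45833011 147.6886118 ] [-3.14150268e+00  3.86426049e-04  1.42056367e+00] 24.125
stand frame tip [-9.24219355 63.87781272]
```

View pics/m14.png

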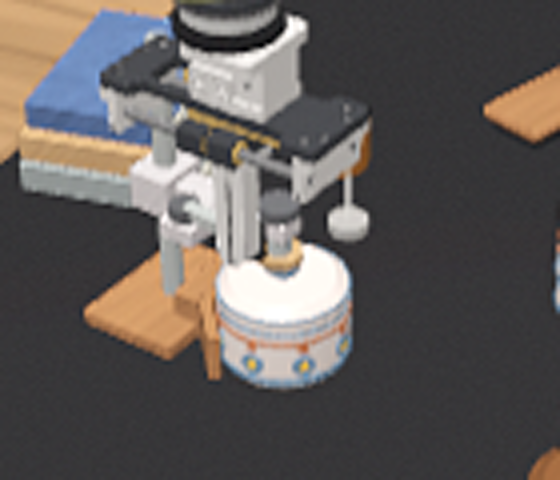

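jog_arm --pt "-0.15 0 0 0 0 0 0" --pt "0 0 0 0 0 0 0"

```text
clock: 24.38
eef_pos: [635.8, -4.0, 147.8]
eef_rot: [3.141, -0.001, 1.421]
wrist_force: [1.2, 6.6, -0.0]
finger_gap: 0.6
```

jog_arm --pt "-0.15 0 0 0 0 0 0" --pt "0 0 0 0 0 0 0"

```text
clock: 24.62
eef_pos: [635.7, -4.4, 147.8]
eef_rot: [3.141, -0.003, 1.422]
wrist_force: [2.8, 13.2, -0.7]
finger_gap: 0.7
```

jog_arm --pt "-0.1 0 0 0 0 0 0" --pt "0 0 0 0 0 0 0"

```text
clock: 24.88
eef_pos: [635.6, -4.6, 147.8]
eef_rot: [3.141, -0.004, 1.422]
wrist_force: [2.6, 18.0, -0.2]
finger_gap: 0.3
```

jog_arm --pt "0.4 0 0 0 0 0 0" --pt "1 0 0 0 0 0 0" --pt "1.5 0 0 0 0 0 0" --pt "0 0 -2 0 0 0 0" --pt "0 0 -4 0 0 0 0" --pt "0 0 -4 0 0 0 0" --pt "2 2 -2 0 0 0 0" --pt "5 -3 0 0 0 0 0" --pt "5 -4 0 0 0 0 0" --pt "5 -4 0 0 0 0 0" --pt "4 -3 0 0 0 0 0" --pt "0 0 0 0 0 0 0"

```text
clock: 26.38
eef_pos: [552.3, 247.5, 268.0]
eef_rot: [3.141, -0.0, 1.425]
wrist_force: [0.1, -0.6, 1.2]
finger_gap: 0.4
```

Run:
```python
from lev import *
from knob import *
t=shot('top','top15'); sd=shot('side','side15')
s=read_state();print(s['wrist_force'],s['eef_pos'],s['clock'])
print(knobs(sd,(635,-68)))
def circ(cx,cy,z,r): q=np.linspace(0,2*np.pi,60); return np.c_[cx+r*np.cos(q),cy+r*np.sin(q),0*q+z]
out=[]
tipw=Rs@[55-66*np.sin(1.5),40+66*np.cos(1.5)]+S
for c,(r0,r1,a0,c1) in((t,(80,200,270,410)),(sd,(130,250,240,380))):
    z=cv2.resize(c['image'][r0:r1,a0:c1,::-1],None,fx=2.8,fy=2.8,interpolation=cv2.INTER_CUBIC)
    for L in [circ(*S,137,16),circ(*S,52,50),circ(*S,8,50),circ(*tipw,145,9)]:
        u=((proj(c,L)-[a0,r0]+.5)*2.8-.5).astype(np.int32); cv2.polylines(z,[u],False,(0,255,0),1)
    out.append(z)
cv2.imwrite('pics/m15.png',np.hstack(out))
```

```text
[0.11596193 0.33298907 0.13128097] [553.90482851 244.6541743  267.7220461 ] 26.475
(1, np.float64(302.0), np.float64(198.0), array([622.03475499, -50.2511423 ,  86.        ]))
```

View pics/m15.png

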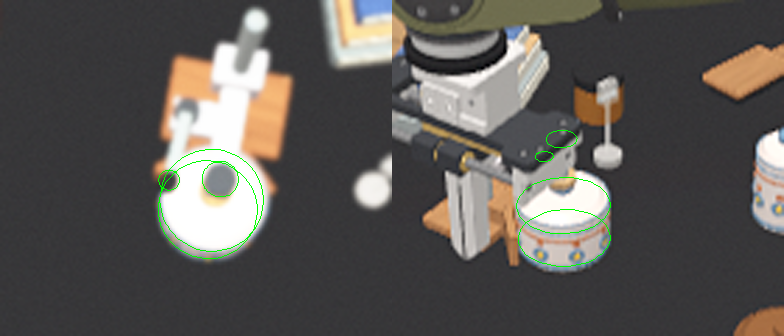

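View pics/side15.png

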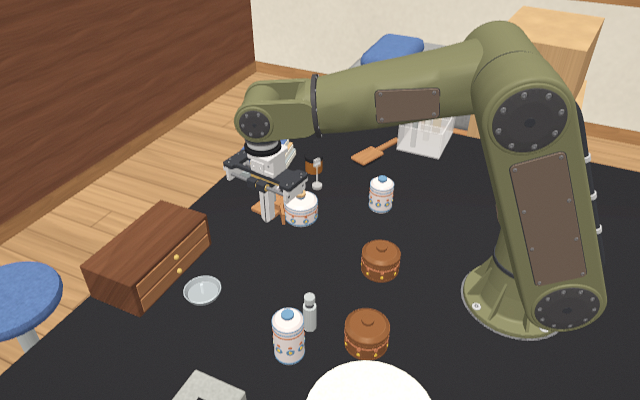

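jog_arm --pt "0 -4 -2 0 0 0 0" --pt "0 -4 -2 0 0 0 0" --pt "0 -4 -2 0 0 0 0" --pt "0 -3 -1 0 0 0 0" --pt "0 0 0 0 0 0 0"

```text
clock: 27.1
eef_pos: [405.5, 266.4, 338.9]
eef_rot: [3.14, -0.001, 1.42]
wrist_force: [-0.5, -0.1, 0.4]
finger_gap: 1.0
```

Run:
```python
from lev import *
t=shot('top','top16'); sd=shot('side','side16')
s=read_state();print(s['wrist_force'],s['eef_pos'],s['clock'])
cv2.imwrite('pics/m16.png',cv2.resize(sd['image'][120:250,230:380,::-1],None,fx=5,fy=5*.9,interpolation=cv2.INTER_CUBIC))
```

```text
[-0.41525068  0.41896827 -0.94505541] [406.5337955  266.14456139 337.42946103] 27.2
```

View pics/m16.png

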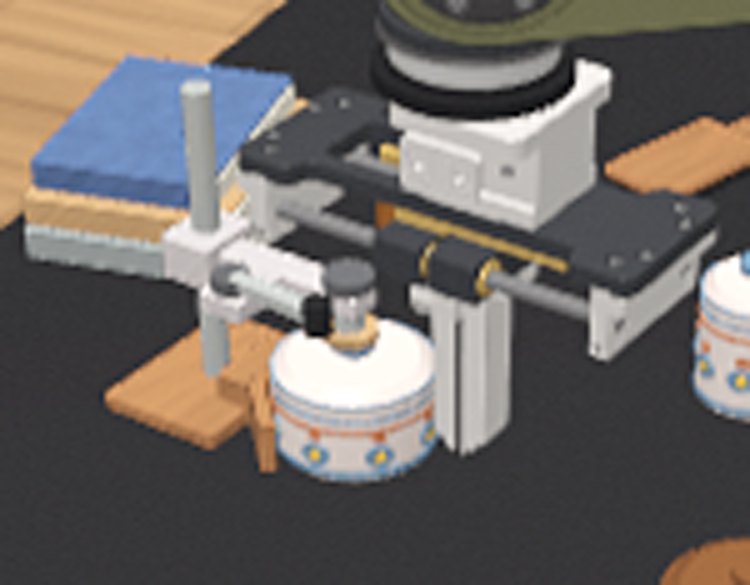

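The side crop shows the pad on the knob (about px 350,335), the lever swung forward beside the arm (grip at about 318,315), the canister upright in the V, and the gripper clear of everything.

```bash
python3 -c "
from cell import *
print(sign_off())"
```

```text
the job is handed in; nothing more can be done
None
```

The canister is home in the V-rest with the stop down on its knob and the clamp swung round to its end stop. I have handed the job in; it gives no verdict.

- **Canister:** I slid it upright along a curved path with two open fingertips, low on its wall. It seated with about 16 N of push. Overlays of its outline in the top and side pictures put it about 2 mm from the stand's axis, which is about the limit of the calibration.
- **Stop:** I pressed it down in 1 mm steps. Contact came at fingertip height 137 mm, as the given sizes predict. The force peaked at about 12 N and settled at about 9 N.
- **Clamp:** I swung the lever only after that, until it stood against its end stop at about 18 N. The grip in the top picture lies where a clamp angle of 1.5 rad would put it.

The final pictures show the pad still on the knob, the canister upright and the gripper clear. The other things look to be where they were, judged by eye and not measured.

One check disagreed: the side camera reads everything about 1 to 2 pixels (2 to 4 mm) off from the top camera. The shift was the same for the stand and the canister, so I took it as calibration error. The automatic knob measurement in the side picture was no use at the end, because the pad and gripper hid the knob.

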